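Wedge the bin deck clear of its base

ROBOT

A 7-joint arm with a two-finger parallel gripper is mounted at the origin on the work surface. World frame = base frame: x ahead of the robot, y to its left, z up, the work surface at z = 0. Lengths are in m, angles in degrees, forces in N, time in s.
With the tool pointing down it reaches from about 0.4 to 0.925 m from the base axis. Payload 4.1 kg.
Tool frame: the origin (TCP) lies between the finger pads; the fingertips stand 14 mm ahead of it and the grasp point (between the pads) lies 5 mm behind it; z points along the fingers, y is the direction in which the jaws open and shut (so a half turn about z gives the same grasp; the last joint's range is limited). The gripper opens to 85 mm and grips with 20 to 120 N. Pads are 22 mm wide; open, the fingers measure 114 mm over their backs; the gripper's body (76 mm by 85 mm) begins 54 mm behind the grasp point. The pads swing forward as they close: fully open they stand 13 mm farther back than shut.
Start: joints at [-68.984, 22.827, 2.584, 88.041, -1.071, 69.15, -2.905], TCP at [0.292, 0.581, 0.245] pointing down, gripper open.
Joint ranges: [-161.44, 161.44], [-28.35, 127.94], [-78.24, 83.42], [0, 140.83], [-78.03, 258.03], [13.02, 114.36], [-168.23, 168.23]. Speed limits (degrees/s): [147.25, 147.25, 180, 180, 180, 180, 180].

INTERFACE

Orientations are given as a 3x3 rotation matrix whose columns are the frame's x, y, z axes.
In Python, from rig import manip gives the robot as it stands.
- The arm moves only by the tool arm_command, never from a script. Its arguments are lists of equal length, an entry for each row: "dr": the turn, a rotation vector about the tool's x, y, z in degrees, a list of three; "slide": the shift along the tool's x, y, z in m, a list of three; "hand": the opening, from -1 (shut) to 1 (fully open). In form: {"dr": [[ax, ay, az], ...], "slide": [[dx, dy, dz], ...], "hand": [hand, ...]}. A call has 1 to 12 rows; each row is the pose to reach, as a shift and turn from the pose measured when the call began, along the tool's axes at that moment; what a row does not reach only later rows make up. A row lasts 1/8 s, in which the tool goes at most 62.5 mm and 10.7 degrees, less where a joint would pass 70% of its speed; a pose out of reach is approached as far as the arm can. A call with a gripper value outside its range is refused whole. The fingers move at their own pace and stop on an object; "force" is the grip in N (left out, the last holds). Time passes only in rows, so rows that repeat a pose let the fingers close. It gives the time, the measured TCP pose, the force and the opening at its end, in the units of the state.
- manip.read_state(): the state, without advancing time (a new reading comes with each control period).
- manip.capture(name): name is "side" or "top" or "wrist"; returns a dict with "image" (420x560x3 uint8, blue, green, red), "K" (3x3 intrinsics, pixels), "k1" (the pictures are not rectified: a ray, as slopes to the right and down, at radius r is drawn at 1 + k1 r^2 times it, then the intrinsics apply), "view" (4x4, takes a point from world to camera coordinates). Camera axes: x right, y up, looking along -z (the intrinsics and any distortion apply to the point x, -y, -z); pixel columns grow to the right and rows downward; lengths in m; the calibration is good to about 2 mm. A picture is of the moment at which its call begins. There is no depth.
- manip.job_done(): hands the job in, once; it reports no verdict.
Trained networks look in a picture, given as the dict that the camera call returned (one of the last four; its "shot" number tells which), for a name from the list of things; names that differ only in an ending like _2 or _b are one class to them, and where a whole thing is asked for, a point or a joint stands for the part that bears it (a point fixed in the world has none). Each returns a list of dicts, best first, with "confidence" (0 to 1); they miss things now and then, are a little off and sometimes report something else, mostly with a low value. They report only what shows in the picture. A call takes as long as a camera call. They do not tell look-alikes from the thing itself.
- manip.spot_in(picture, target): "pixel" ([column, row] in pixels, amid what is visible of it).
- manip.outline_of(picture, target): "region" (420x560 bool, what is visible of it) and "pixel" ([column, row] in pixels, amid what is visible of it).
- manip.mark_of(picture, target): "pixel" ([column, row] in pixels: a listed point, or the origin of a listed thing).
The state is a dict: "time_s": time; "joint_positions": joint angles; "qvel": joint speeds; "joint_efforts": joint torques, N m; "eef_pos": TCP position; "ee_rot": TCP orientation; "wrist_force": force on the tool from outside, world axes, zero at the start; "wrist_torque": the same for the moment, N m; "width": finger opening in m.
Only numpy, scipy, OpenCV 4.12 (cv2) and the standard library are available. Lean on these libraries where they do the work, as an engineer would, in place of code of your own. Each camera call takes 0.05 s, during which the arm holds its last target. There are 200 camera calls.

TASK

The tilting bin deck has to be propped so that its rest can be serviced: press the catch knob down and turn it anticlockwise as far as it goes, so that it springs back up in the open position and the deck is unlocked. Then slide the grey wedge, flat on the bench, thin end first under the deck's front edge near the free end until that end stands just clear of its rest, by about 6 mm, and finish there with the gripper still holding the wedge by its handle. Lift the deck with the wedge only, not with the robot, and leave the flat block, tape roll and carton where they are.

Things in the scene. Friction and masses are not known exactly. Their poses are not given: they have to be found in the camera images.
- base: Fixed grey steel base, 350 x 160 mm. Origin: on the bench below the deck's front edge; the deck spans x 0 to 160, y -150 (pivot) to +120 mm (free end). +x points away from the robot, the way the wedge goes in; +y to the free end; yaw within 0.18 rad of the world's. Under the deck the bench is bare for y -135 to +95, x up to 130 mm; a 22 mm high rest at y 95 to 145 mm carries the free end.
- deck: Aluminium deck plate 160 x 270 x 20 mm, about 1 kg, two cardboard bins fixed on it (60 mm back from the front edge, tops 97 mm above the bench, over 100 mm from the free end). Origin: on the pivot axis at the front edge, 32 mm above the bench; own y runs to the free end, 270 mm away, x away from the robot. Lying down it is level, underside 22 mm and top 42 mm above the bench.
- deck_hinge (a joint): Angle of the deck about its pivot (rad): 0 lying on its rest, grows as the free end rises (0.022 rad = 6 mm at the free end, 4.4 mm at deck_entry). Its own weight brings it down.
- deck_entry (a point): Point on the lower front edge of the deck, 200 mm from the pivot and 70 mm from the free end: the place to push the wedge in (along the base's +x). Moves with the deck; 22 mm above the bench when it is down.
- deck_free_end (a point): Front lower corner of the deck at its free end, 22 mm above the bench when it lies on the rest.
- catch_turn (a joint): Angle of the catch (rad), turning anticlockwise seen from above: 0 to 0.1 at the start (its steel tongue, 60 mm long, points to the base's -y and lies over the deck's end, locking it down), 1.3 at the open stop. The deck is free beyond about 1.05. Friction 0.04 N m.
- knob_press (a joint): How far the knob is pressed (m): 0 up, 0.010 fully down; spring 2 N at first, 7 N fully down. While it is up a cross pin meets a fixed tooth and the catch turns no farther than about 0.25 rad; pressed 7 mm or more it passes below the tooth. Beyond about 1.05 rad it can spring up again and is then locked open.
- knob_grip (a point): Middle of the knob's black grip bar, on the upright turning axis (x 20, y 160 mm from the base's origin), 106 mm above the bench with the knob up. Bar 50 mm long, 14 thick, 29 high, its top 12 mm above this point; it lies along the base's y at catch_turn 0 and turns with the catch; this point's y axis is along it. A bracket 70 mm high stands within 40 mm of the axis.
- wedge: Loose grey plastic wedge, 139 x 40 mm, 0.18 kg, flat on the bench. Origin: underside, below the middle of its handle; +x to the thin tip. Handle: upright block 24 (x) by 30 mm (y), top 75 mm up. Body 30 mm high for x -12 to 27, then an even slope to 10 mm at the tip, x 127. Pushed in at deck_entry it meets the deck with the tip 60 mm past the front edge and lifts it 4.4 mm there at 82 mm.
- wedge_tip (a point): Middle of the wedge's thin end, on its underside, 127 mm from the wedge's origin. The wedge's sole and slope are slick (friction about 0.2 on bench and deck), its handle is not; about 3 to 6 N push it in. Pressing down on it makes it drag.
- shim_block: Bystander: loose flat grey plastic block without slope or handle, 100 x 40 x 20 mm. Origin: centre of its underside.
- tape_roll: Bystander: loose tape roll lying flat, 100 mm across, 48 mm high. Origin: centre of its underside.
- carton: Bystander: loose closed carton 110 x 80 x 70 mm. Origin: centre of its underside.
Mind the look-alikes: they are no part of the job. What is shaped like the wedge but pink or purple is not meant.

How it is judged (in metres and radians):
On the way, in this order (a step that is already met when the one before it is completed fails the run):
1. the catch is turned fully open and its knob has sprung back up (value of joint catch_turn above 1.1 rad and value of joint knob_press below 0.003 m), for 0.2 s.
2. the wedge bears under the deck and has lifted it off its rest (value of joint deck_hinge above 0.011 rad and contact force between wedge and deck above 1 N), for 0.2 s.
At the end, for the whole second after the job is handed in: Catch open (over 1.1 rad), knob up (within 3 mm); deck 0.011 to 0.036 rad off its rest (3 to 10 mm at the free end), borne by the wedge (over 1 N), not touched by the robot; wedge still, flat on the bench (6 mm, 0.08 rad), held by the fingers (over 1 N) (all of step 1 and all of step 2 and value of joint deck_hinge below 0.036 rad and height (world z) of wedge below 0.006 m and angle between wedge's own z axis and vertical below 0.08 rad and contact force between the fingers and wedge above 1 N and contact force between each of the arm, the fingers and deck below 0.5 N and linear speed of wedge below 0.01 m/s); the arm keeps its last pose, push and grip.
It fails at once if the robot pushes or lifts the deck itself (more than 4 N) (contact force between any of the arm, the fingers and deck above 4 N).
It fails at once if a bystander is moved more than 40 mm (distance of any of shim_block, tape_roll, carton from where it was at the start of the episode above 0.04 m).
It also fails if it takes over 67 s, if anything falls off the work surface, if the arm or the gripper's body presses on something with over 40 N, if the wrist force passes 120 N, or if a joint passes its speed limit or range.

## Working session

There is one attempt and no reset: what is moved stays moved. The work goes in short steps, Python scripts to look and compute and a tool call to move; the robot and the scene stay as the last step left them, time stands still between calls to the robot, and variables do not carry over. Pictures are saved under pics/ and viewed, about 8 in all and at most 12, crops included, and the job is handed in when it is done.

Besides the shell and the picture viewer there is one more tool, called after "Request:" as name(argument=value, ...) on one line, values as JSON. arm_command: Moves the arm, as the interface text tells. Its arguments: {"type":"object","properties":{"dr":{"type":"array"},"slide":{"type":"array"},"hand":{"type":"array"},"force":{"type":"number"}},"required":["dr","slide","hand"]}

```bash
mkdir -p pics; ls
cat > h.py <<'E'
import numpy as np, cv2
from rig import manip
def ray(p,px):
    K=p["K"];k1=p["k1"]
    d=np.array([(px[0]-K[0,2])/K[0,0],(px[1]-K[1,2])/K[1,1]]);u=d.copy()
    for _ in range(20): u=d/(1+k1*(u@u))
    V=np.array(p["view"]);R=V[:3,:3];t=V[:3,3]
    return -R.T@t, R.T@np.array([u[0],-u[1],-1.0])
def onz(p,px,z):
    o,d=ray(p,px); return o+d*(z-o[2])/d[2]
def proj(p,X):
    V=np.array(p["view"]);c=V[:3,:3]@np.array(X)+V[:3,3]
    u=np.array([c[0],-c[1]])/-c[2];u=u*(1+p["k1"]*(u@u))
    return np.array([p["K"][0,0]*u[0]+p["K"][0,2],p["K"][1,1]*u[1]+p["K"][1,2]])
def tri(ps):
    A=np.zeros((3,3));b=np.zeros(3)
    for p,px in ps:
        o,d=ray(p,px);d=d/np.linalg.norm(d);M=np.eye(3)-np.outer(d,d);A+=M;b+=M@o
    return np.linalg.solve(A,b)
E
python3 - <<'E'
from h import *
np.set_printoptions(precision=4,suppress=True)
s=manip.read_state();print(s["time_s"],s["eef_pos"],s["ee_rot"],s["width"],s["wrist_force"])
for n in ("top","side"):
    p=manip.capture(n);cv2.imwrite(f"pics/{n}0.png",p["image"])
    print(n,p["k1"],np.linalg.inv(p["view"])[:3,3])
    for t,z in (("base",0),("deck_entry",.022),("deck_free_end",.022),("knob_grip",.106),("deck",.032),("wedge",0),("wedge_tip",0),("shim_block",0),("tape_roll",0),("carton",0)):
        for r in manip.mark_of(p,t)[:3]: print(t,np.round(r["pixel"],1),round(r["confidence"],2),onz(p,r["pixel"],z))
E
```

```text
pics
0.0 [0.2916 0.5802 0.2442] [[-0.8935  0.449  -0.0008]
 [ 0.449   0.8935 -0.0018]
 [-0.0001 -0.002  -1.    ]] 0.08532443650699369 [-0.1948  0.8612 -0.3184]
top -0.022425022052609756 [0.3291 0.0223 1.4993]
base [271.  183.4] 0.88 [0.6085 0.0328 0.    ]
deck_entry [251.  183.5] 0.78 [0.6033 0.0971 0.022 ]
deck_free_end [230.3 186.1] 0.91 [0.5941 0.1636 0.022 ]
knob_grip [215.1 173.2] 0.61 [0.6185 0.2028 0.106 ]
deck [314.6 182.1] 0.74 [ 0.6083 -0.1073  0.032 ]
wedge [155.8 275.9] 0.88 [0.305 0.397 0.   ]
wedge [196.8 227.4] 0.77 [0.4616 0.271  0.    ]
wedge [256.9 262.8] 0.77 [0.3497 0.0752 0.    ]
wedge_tip [218.8 264. ] 0.89 [0.3447 0.197  0.    ]
wedge_tip [141.7 201.4] 0.71 [0.5446 0.4529 0.    ]
wedge_tip [115.8 274.5] 0.63 [0.3081 0.5249 0.    ]
shim_block [357.2 229.2] 0.7 [ 0.4607 -0.2482  0.    ]
tape_roll [389.9 177.6] 0.77 [ 0.6322 -0.3585  0.    ]
carton [155.1 145.4] 0.66 [0.7321 0.4173 0.    ]
side -0.019054748311416552 [-0.0247 -1.0431  0.8713]
deck_entry [291.6 215.3] 0.64 [0.5993 0.092  0.022 ]
deck_free_end [327.6 248.6] 0.59 [ 0.6136 -0.0949  0.022 ]
deck_free_end [280.4 202.6] 0.56 [0.6003 0.1698 0.022 ]
knob_grip [281.  174.1] 0.61 [0.6132 0.1973 0.106 ]
deck [326.4 250. ] 0.85 [ 0.5999 -0.1101  0.032 ]
deck [309.6 309.7] 0.38 [ 0.4478 -0.2919  0.032 ]
wedge [213.6 240.5] 0.86 [0.3526 0.0947 0.    ]
wedge [221.  201.4] 0.71 [0.4464 0.2834 0.    ]
wedge [158.3 209.5] 0.6 [0.2526 0.3162 0.    ]
wedge_tip [234.5 271.1] 0.85 [ 0.3559 -0.0553  0.    ]
wedge_tip [160.4 175.3] 0.78 [0.3162 0.526  0.    ]
wedge_tip [199.7 224.9] 0.72 [0.342 0.185 0.   ]
shim_block [310.1 310.8] 0.59 [ 0.4651 -0.2671  0.    ]
shim_block [218.1 200.7] 0.26 [0.4394 0.2911 0.    ]
tape_roll [397.1 316.9] 0.67 [ 0.644 -0.371  0.   ]
carton [282.4 165.9] 0.68 [0.7332 0.4219 0.    ]
carton [326.7 247.1] 0.67 [ 0.6314 -0.0632  0.    ]
```

Run:
```python
import cv2
a=cv2.imread("pics/top0.png")[120:320,80:430];cv2.imwrite("pics/top0c.png",cv2.resize(a,None,fx=2.28,fy=2.28,interpolation=cv2.INTER_CUBIC))
```

```text
(no output)
```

View pics/top0c.png

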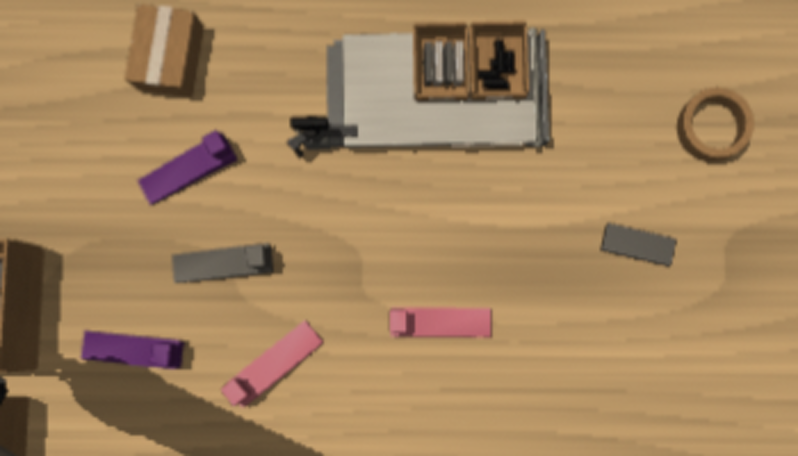

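View pics/side0.png

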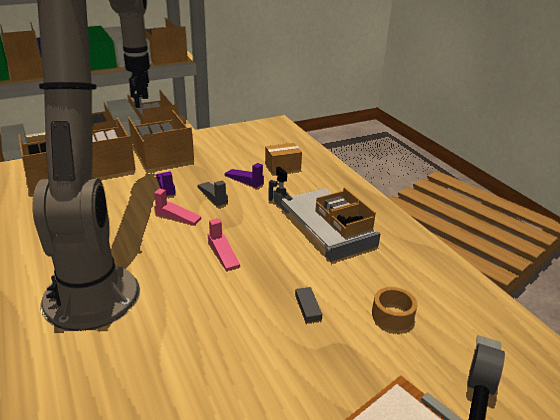

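Candidates for the wedge (crop pixels): grey with handle (258,258) with its tip at (174,268); purple at (215,148) and (165,352); pink at (235,390) and (400,322). The grey flat block at (638,244) has no handle. I choose the grey one with the handle, at about (0.46, 0.27), tip towards +y. The knob is at crop (310,130).

```bash
cat >> h.py <<'E'
np.set_printoptions(precision=4,suppress=True)
def go(target,yang):
    """slide & turn (tool axes) to take TCP to target, tool down, tool y at yang deg (mod 180)"""
    from scipy.spatial.transform import Rotation as Ro
    s=manip.read_state();R=np.array(s["ee_rot"]);cur=np.degrees(np.arctan2(R[1,1],R[0,1]))
    best=min((yang,yang+180,yang-180),key=lambda a:abs((a-cur+180)%360-180)); a=np.radians(best)
    y=np.array([np.cos(a),np.sin(a),0]);z=np.array([0,0,-1.]);T=np.c_[np.cross(y,z),y,z]
    print("yang now",cur,"slide",R.T@(np.array(target)-s["eef_pos"]),"dr",Ro.from_matrix(R.T@T).as_rotvec(degrees=True))
E
python3 - <<'E'
from h import *
go([.58,.201,.24],2)
E
```

```text
yang now 63.314792611410795 slide [-0.4279 -0.21    0.0053] dr [ 0.0034 -0.0004 61.3148]
```

Request:
arm_command(dr=[[0,0,61],[0,0,61],[0,0,61],[0,0,61],[0,0,61],[0,0,61],[0,0,61],[0,0,61],[0,0,61],[0,0,61]], slide=[[-0.428,-0.21,0.005],[-0.428,-0.21,0.005],[-0.428,-0.21,0.005],[-0.428,-0.21,0.005],[-0.428,-0.21,0.005],[-0.428,-0.21,0.005],[-0.428,-0.21,0.005],[-0.428,-0.21,0.005],[-0.428,-0.21,0.005],[-0.428,-0.21,0.005]], hand=[1,1,1,1,1,1,1,1,1,1])

```text
time_s: 2.35
eef_pos: [0.5796, 0.202, 0.2402]
ee_rot: [[-0.041, 0.999, -0.001], [0.999, 0.041, 0.001], [0.001, -0.001, -1.0]]
wrist_force: [-0.3, 0.7, 0.3]
width: 0.085
```

Run:
```python
from h import *
s=manip.read_state();print(s["time_s"],s["eef_pos"],s["joint_positions"])
P=[manip.capture(n) for n in ("wrist","side","top")]
for p,n in zip(P,("wrist","side","top")):
    cv2.imwrite(f"pics/{n}1.png",p["image"]); print(n,np.linalg.inv(p["view"])[:3,3])
    for t,z in (("base",0),("deck_entry",.022),("deck_free_end",.022),("knob_grip",.106),("deck",.032),("wedge",0),("wedge_tip",0)):
        for r in manip.mark_of(p,t)[:2]: print(t,np.round(r["pixel"],1),round(r["confidence"],2),onz(p,r["pixel"],z))
```

```text
2.35 [0.5796 0.202  0.2402] [-41.3562  20.6897  23.7465  94.1154  -8.9568  67.0827 -13.1082]
wrist [0.5773 0.2837 0.3693]
base [292.4 283.2] 0.9 [0.6034 0.0461 0.    ]
deck_entry [293.4 264.6] 0.65 [0.6016 0.0894 0.022 ]
deck_free_end [291.2 215.4] 0.78 [0.595  0.1598 0.022 ]
knob_grip [316.8 204.1] 0.76 [0.6144 0.2022 0.106 ]
wedge [19.3 88.8] 0.86 [0.2612 0.2997 0.    ]
wedge [303.2  64.4] 0.7 [0.6003 0.3372 0.    ]
wedge_tip [ 95.9 175.1] 0.82 [0.3389 0.197  0.    ]
wedge_tip [132.8 330.1] 0.59 [ 0.3557 -0.0513  0.    ]
side [-0.0247 -1.0431  0.8713]
base [299.9 227.3] 0.96 [0.6083 0.0539 0.    ]
deck_entry [291.9 217.2] 0.81 [0.5954 0.0825 0.022 ]
deck_free_end [283.3 201.5] 0.86 [0.6115 0.172  0.022 ]
knob_grip [280.8 172.2] 0.44 [0.618  0.2085 0.106 ]
knob_grip [327.3 249.3] 0.2 [ 0.5483 -0.1908  0.106 ]
deck [328.7 248.5] 0.72 [ 0.609  -0.1068  0.032 ]
deck [284.3 166.4] 0.47 [0.7098 0.3622 0.032 ]
wedge [216.8 242.6] 0.89 [0.3574 0.0816 0.    ]
wedge [255.9 185.3] 0.86 [0.5896 0.3327 0.    ]
wedge_tip [161.8 174.7] 0.83 [0.3217 0.5283 0.    ]
wedge_tip [196.5 221.1] 0.71 [0.3397 0.2079 0.    ]
top [0.3291 0.0223 1.4993]
base [266.3 186.4] 0.69 [0.5983 0.048  0.    ]
deck_entry [253.7 181.3] 0.89 [0.6107 0.0885 0.022 ]
deck_free_end [229.6 185.8] 0.59 [0.5951 0.1659 0.022 ]
knob_grip [213.3 173.9] 0.61 [0.6163 0.2082 0.106 ]
deck [311.7 180.4] 0.62 [ 0.6137 -0.098   0.032 ]
wedge [257.  260.2] 0.9 [0.358 0.075 0.   ]
wedge [174.9 185.4] 0.82 [0.5985 0.3468 0.    ]
wedge_tip [159.3 236.6] 0.9 [0.4306 0.3909 0.    ]
wedge_tip [294.3 261.1] 0.8 [ 0.3562 -0.0447  0.    ]
```

View pics/wrist1.png

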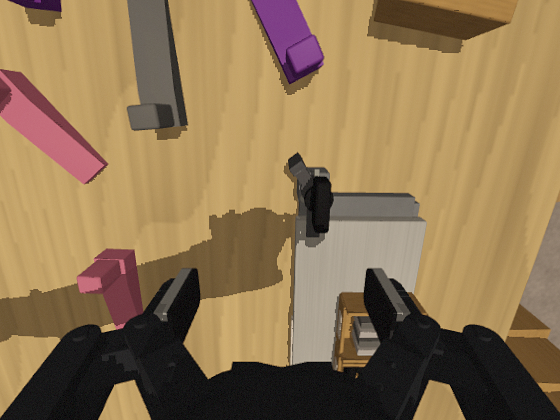

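The wrist view shows the knob bar at about (320,204), along base y; the grey wedge's handle at about (150,117) with the tip beyond the top edge; and the deck's front edge near column 292, with its free-end corner at (294,219).

Run:
```python
from h import *
p=manip.capture("wrist")
r=manip.outline_of(p,"knob_grip")
for q in r[:2]:
    m=q["region"];print(q["confidence"],q["pixel"],m.sum(),np.argwhere(m).min(0),np.argwhere(m).max(0))
for q in ([316,180],[322,231],[320,204]): print("bar top",onz(p,q,.118))
for q in ([294,219],[290,360],[426,219]): print("deck",onz(p,q,.042))
for q in ([150,117],[131,105],[170,105],[130,128],[171,128]): print("handle",onz(p,q,.075))
go([.615,.203,.14],2)
```

```text
0.64 [317.0, 199.9] 1196 [168 304] [231 332]
0.51 [340.7, 254.0] 18831 [153 288] [377 427]
bar top [0.6108 0.227  0.118 ]
bar top [0.6203 0.1785 0.118 ]
bar top [0.6162 0.2049 0.118 ]
deck [0.5981 0.1612 0.042 ]
deck [ 0.6045 -0.0584  0.042 ]
deck [0.7581 0.1676 0.042 ]
handle [0.4506 0.2733 0.075 ]
handle [0.4332 0.2838 0.075 ]
handle [0.471  0.2851 0.075 ]
handle [0.4297 0.2623 0.075 ]
handle [0.4703 0.2637 0.075 ]
yang now 2.3154008129349637 slide [0.0006 0.035  0.1003] dr [ 0.0028 -0.0032  0.3154]
```

Request:
arm_command(dr=[[0,0,-4],[0,0,-4],[0,0,-4],[0,0,-4],[0,0,-4],[0,0,-4],[0,0,-4]], slide=[[0.0,0.0365,0.04],[0.0,0.0365,0.07],[0.0,0.0365,0.1],[0.0,0.0365,0.12],[0.0,0.0365,0.137],[0.0,0.0365,0.137],[0.0,0.0365,0.137]], hand=[1,1,1,1,1,1,1])

```text
time_s: 4.53
eef_pos: [0.6173, 0.2026, 0.1043]
ee_rot: [[-0.11, 0.994, 0.002], [0.994, 0.11, 0.001], [0.001, 0.002, -1.0]]
wrist_force: [0.1, 0.2, -0.4]
width: 0.0851
```

Request:
arm_command(dr=[[0,0,0],[0,0,0],[0,0,0],[0,0,0],[0,0,0],[0,0,0],[0,0,0],[0,0,0]], slide=[[0,0,0],[0,0,0],[0,0,0],[0,0,0],[0,0,0],[0,0,0],[0,0,0],[0,0,0]], hand=[-1,-1,-1,-1,-1,-1,-1,-1], force=50)

```text
time_s: 5.52
eef_pos: [0.6171, 0.2026, 0.1043]
ee_rot: [[-0.11, 0.994, 0.001], [0.994, 0.11, 0.001], [0.001, 0.001, -1.0]]
wrist_force: [-0.8, 0.7, 1.7]
width: 0.0131
```

Run:
```python
from h import *
s=manip.read_state();print(s["time_s"],s["eef_pos"],s["ee_rot"],s["width"],s["wrist_force"],s["wrist_torque"])
p=manip.capture("wrist");cv2.imwrite("pics/w2.png",p["image"])
```

```text
5.525 [0.6171 0.2026 0.1043] [[-0.1099  0.9939  0.0014]
 [ 0.9939  0.1099  0.0007]
 [ 0.0005  0.0015 -1.    ]] 0.013088072371891312 [-0.7739  0.7414  1.6991] [-0.1118  0.3674  0.0086]
```

View pics/w2.png

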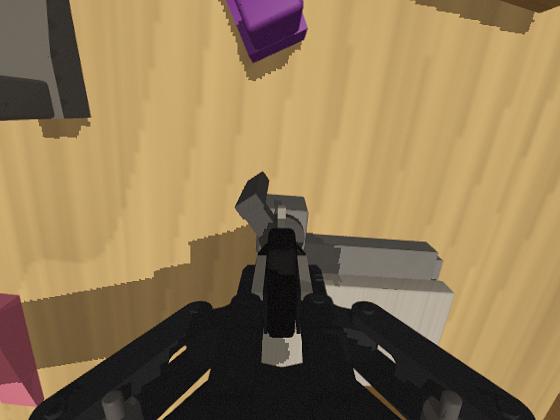

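The bar sits at (280,285) between the closed pads, width 13 mm, so it is gripped. Next I press it.

Request:
arm_command(dr=[[0,0,0],[0,0,0],[0,0,0],[0,0,0],[0,0,0]], slide=[[0,0,0.005],[0,0,0.009],[0,0,0.0105],[0,0,0.0105],[0,0,0.0105]], hand=[-1,-1,-1,-1,-1], force=60)

```text
time_s: 6.2
eef_pos: [0.6173, 0.2026, 0.0946]
ee_rot: [[-0.11, 0.994, 0.001], [0.994, 0.11, 0.001], [0.001, 0.002, -1.0]]
wrist_force: [-4.0, -1.0, 8.7]
width: 0.0127
```

Request:
arm_command(dr=[[0,0,-8],[0,0,-16],[0,0,-24],[0,0,-32],[0,0,-40],[0,0,-48],[0,0,-56],[0,0,-64],[0,0,-70],[0,0,-72],[0,0,-72],[0,0,-72]], slide=[[0,0,0.001],[0,0,0.001],[0,0,0.001],[0,0,0.001],[0,0,0.001],[0,0,0.001],[0,0,0.001],[0,0,0.001],[0,0,0.001],[0,0,0.001],[0,0,0.001],[0,0,0.001]], hand=[-1,-1,-1,-1,-1,-1,-1,-1,-1,-1,-1,-1])

```text
time_s: 7.7
eef_pos: [0.618, 0.2033, 0.0946]
ee_rot: [[-0.978, 0.207, 0.003], [0.207, 0.978, 0.003], [-0.002, 0.004, -1.0]]
wrist_force: [-2.4, -0.0, 7.6]
width: 0.0126
```

Run:
```python
from h import *
s=manip.read_state();R=s["ee_rot"];print(np.degrees(np.arctan2(R[1][1],R[0][1])),s["wrist_force"],s["wrist_torque"],s["joint_positions"])
```

```text
78.07728261350393 [-2.3978 -0.0337  7.6151] [ 0.0311  0.6069 -0.8409] [-24.3808  30.8164   3.3792  96.3817  -2.3398  52.656   58.0124]
```

Turned to the stop (z torque −0.84 N m). Now I let it up and release.

Request:
arm_command(dr=[[0,0,0],[0,0,0],[0,0,0],[0,0,0],[0,0,0]], slide=[[0,0,-0.004],[0,0,-0.008],[0,0,-0.01],[0,0,-0.01],[0,0,-0.01]], hand=[-1,-1,-1,-1,-1])

```text
time_s: 8.32
eef_pos: [0.6179, 0.2033, 0.1043]
ee_rot: [[-0.978, 0.207, 0.002], [0.207, 0.978, 0.004], [-0.002, 0.004, -1.0]]
wrist_force: [0.1, 0.3, 2.6]
width: 0.0129
```

Request:
arm_command(dr=[[0,0,0],[0,0,0],[0,0,0],[0,0,0],[0,0,0],[0,0,0]], slide=[[0,0,0],[0,0,0],[0,0,0],[0,0,0],[0,0,-0.05],[0,0,-0.1]], hand=[1,1,1,1,1,1])

```text
time_s: 9.07
eef_pos: [0.6173, 0.2027, 0.2049]
ee_rot: [[-0.978, 0.207, 0.001], [0.207, 0.978, 0.003], [-0.001, 0.003, -1.0]]
wrist_force: [1.1, -0.5, 1.2]
width: 0.0856
```

Run:
```python
from h import *
go([.455,.274,.20],5)
s=manip.read_state();print(s["eef_pos"],s["width"])
```

```text
yang now 78.07088418604604 slide [0.1735 0.0362 0.0049] dr [ 0.1683 -0.0798 73.0708]
[0.6173 0.2027 0.2049] 0.08558839282577245
```

Run:
```python
from h import *
p=manip.capture("wrist");cv2.imwrite("pics/w3.png",p["image"])
```

```text
(no output)
```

View pics/w3.png

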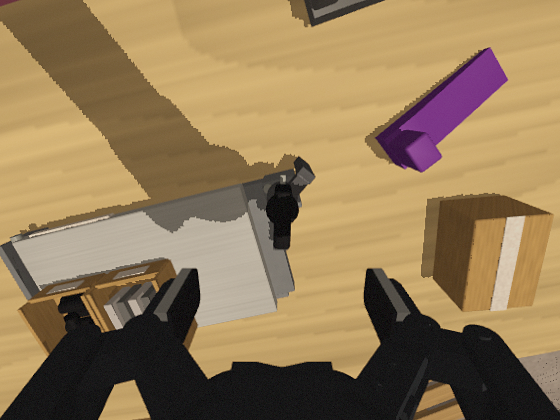

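Request:
arm_command(dr=[[0,0,73],[0,0,73],[0,0,73],[0,0,73],[0,0,73],[0,0,73],[0,0,73],[0,0,73],[0,0,73]], slide=[[0.173,0.036,0.005],[0.173,0.036,0.005],[0.173,0.036,0.005],[0.173,0.036,0.005],[0.173,0.036,0.005],[0.173,0.036,0.005],[0.173,0.036,0.005],[0.173,0.036,0.005],[0.173,0.036,0.005]], hand=[1,1,1,1,1,1,1,1,1])

```text
time_s: 10.25
eef_pos: [0.4597, 0.2751, 0.2068]
ee_rot: [[-0.09, 0.996, 0.014], [0.996, 0.09, 0.008], [0.007, 0.015, -1.0]]
wrist_force: [-0.2, 0.8, 0.0]
width: 0.0852
```

Run:
```python
from h import *
p=manip.capture("wrist");cv2.imwrite("pics/w4.png",p["image"])
s=manip.read_state();print(s["eef_pos"],s["joint_positions"])
for t in ("wedge","wedge_tip"):
    for r in manip.mark_of(p,t)[:3]: print(t,np.round(r["pixel"],1),round(r["confidence"],2),onz(p,r["pixel"],0))
```

```text
[0.4598 0.2751 0.2068] [-45.6621  12.806   11.7895 107.2959  -2.9316  59.266  -27.5562]
wedge [190.7 314.6] 0.92 [0.355  0.0818 0.    ]
wedge [261.7 184.4] 0.86 [0.4406 0.2749 0.    ]
wedge [107.2 152.6] 0.84 [0.2616 0.297  0.    ]
wedge_tip [364.5  28.8] 0.96 [0.5339 0.4471 0.    ]
wedge_tip [258.   67.1] 0.95 [0.4279 0.4008 0.    ]
wedge_tip [177.6 240.9] 0.66 [0.3398 0.1929 0.    ]
```

View pics/w4.png

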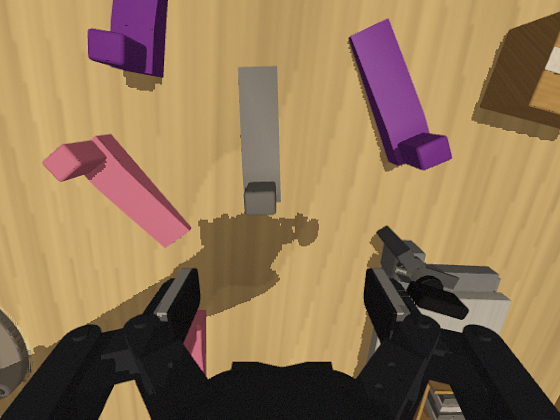

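w3 shows the knob bar turned parallel to the base's x, at (282,210), with the tongue off the deck. w4 shows the grey wedge: handle top at about (260,189), tip edge at (258,67). The neighbours are purple and pink.

Run:
```python
from h import *
p=manip.capture("wrist")
for q in ([245,184],[274,183],[260,183],[246,213],[275,213]): print(onz(p,q,.075))
print("tip top corners",onz(p,[239,68],.01),onz(p,[277,67],.01))
go([.441,.274,.05],5.5)
```

```text
[0.4278 0.292  0.075 ]
[0.4543 0.2952 0.075 ]
[0.4414 0.2941 0.075 ]
[0.4301 0.2639 0.075 ]
[0.4576 0.2662 0.075 ]
tip top corners [0.4095 0.3969 0.01  ] [0.4481 0.4013 0.01  ]
yang now 5.082870831904015 slide [-0.0004 -0.0211  0.1565] dr [ 0.8453 -0.3813 -0.4143]
```

Request:
arm_command(dr=[[0.8,-0.4,-0.9],[0.8,-0.4,-0.9],[0.8,-0.4,-0.9],[0.8,-0.4,-0.9],[0.8,-0.4,-0.9],[0.8,-0.4,-0.9]], slide=[[0.0,-0.02,0.03],[0.0,-0.02,0.07],[0.0,-0.0205,0.11],[0.0,-0.0205,0.14],[0.0005,-0.0205,0.156],[0.0005,-0.0205,0.156]], hand=[1,1,1,1,1,1])

```text
time_s: 11.2
eef_pos: [0.4412, 0.2747, 0.0499]
ee_rot: [[-0.105, 0.995, -0.001], [0.995, 0.105, -0.001], [-0.001, -0.001, -1.0]]
wrist_force: [-0.3, 0.8, 0.2]
width: 0.0854
```

Request:
arm_command(dr=[[0,0,0],[0,0,0],[0,0,0],[0,0,0],[0,0,0],[0,0,0]], slide=[[0,0,0],[0,0,0],[0,0,0],[0,0,0],[0,0,0],[0,0,0]], hand=[-1,-1,-1,-1,-1,-1], force=50)

```text
time_s: 11.95
eef_pos: [0.4417, 0.2751, 0.0507]
ee_rot: [[-0.105, 0.995, 0.0], [0.995, 0.105, -0.0], [-0.001, 0.0, -1.0]]
wrist_force: [-2.4, -1.0, 5.8]
width: 0.0295
```

Request:
arm_command(dr=[[0,0,0],[0,0,0],[0,0,0],[0,0,0]], slide=[[0,0,-0.03],[0,0,-0.06],[0,0,-0.06],[0,0,-0.06]], hand=[-1,-1,-1,-1])

```text
time_s: 12.45
eef_pos: [0.4407, 0.2745, 0.1095]
ee_rot: [[-0.105, 0.994, -0.001], [0.994, 0.105, -0.002], [-0.002, -0.002, -1.0]]
wrist_force: [0.0, 0.5, -2.6]
width: 0.0292
```

Run:
```python
from h import *
s=manip.read_state();print(s["time_s"],s["eef_pos"],s["wrist_force"],s["width"],s["joint_positions"])
p=manip.capture("wrist")
for t in ("wedge","wedge_tip"):
    for r in manip.mark_of(p,t)[:3]: print(t,np.round(r["pixel"],1),round(r["confidence"],2),onz(p,r["pixel"],.06))
```

```text
12.45 [0.4407 0.2745 0.1095] [ 0.0379  0.5059 -2.6048] 0.029184694499798564 [-45.6665  18.5925  10.7219 114.0242  -4.5292  47.9071 -26.4313]
wedge [281.1 240.1] 0.96 [0.4415 0.2745 0.06  ]
wedge [120.6  34.2] 0.96 [0.3416 0.3873 0.06  ]
wedge [ 68.6 162.7] 0.72 [0.3042 0.3128 0.06  ]
wedge_tip [164.6 278.2] 0.86 [0.3622 0.2361 0.06  ]
wedge_tip [276.   25.8] 0.67 [0.4256 0.3995 0.06  ]
wedge_tip [278.9 240.6] 0.44 [0.44   0.2739 0.06  ]
```

Run:
```python
from h import *
go([.448,.086,.11],-88)
```

```text
yang now 6.011042689870503 slide [-0.1882 -0.0125 -0.0003] dr [ -0.1916   0.0104 -85.9888]
```

Request:
arm_command(dr=[[0,0,9],[0,0,18],[0,0,27],[0,0,36],[0,0,45],[0,0,54],[0,0,63],[0,0,72],[0,0,81],[0,0,90],[0,0,94],[0,0,94]], slide=[[-0.017,-0.001,0],[-0.034,-0.002,0],[-0.051,-0.003,0],[-0.068,-0.004,0],[-0.085,-0.006,0],[-0.102,-0.007,0],[-0.12,-0.008,0],[-0.138,-0.009,0],[-0.155,-0.01,0],[-0.172,-0.011,0],[-0.188,-0.0125,0],[-0.188,-0.0125,0]], hand=[-1,-1,-1,-1,-1,-1,-1,-1,-1,-1,-1,-1])

```text
time_s: 14.1
eef_pos: [0.4475, 0.0849, 0.1093]
ee_rot: [[0.999, 0.034, -0.003], [0.034, -0.999, -0.003], [-0.003, 0.003, -1.0]]
wrist_force: [0.1, -0.1, -2.1]
width: 0.0295
```

Run:
```python
from h import *
p=manip.capture("wrist");cv2.imwrite("pics/w5.png",p["image"])
s=manip.read_state();print(s["time_s"],s["eef_pos"],s["joint_positions"])
for t,z in (("wedge",.06),("wedge_tip",.06),("deck_entry",.022),("deck_free_end",.022),("deck",.032),("base",0)):
    for r in manip.mark_of(p,t)[:2]: print(t,np.round(r["pixel"],1),round(r["confidence"],2),onz(p,r["pixel"],z))
go([.448,.086,.05],-88)
```

```text
14.15 [0.4477 0.086  0.1094] [-46.1594  14.841   34.1749 122.5077 -11.4173  45.8698 -92.817 ]
wedge [279.6 240.7] 0.87 [0.4499 0.0844 0.06  ]
wedge [ 79.1 369.2] 0.79 [0.3291 0.2443 0.06  ]
wedge_tip [155.6 317. ] 0.87 [0.3842 0.1751 0.06  ]
wedge_tip [277.8  25.8] 0.84 [0.5761 0.0894 0.06  ]
yang now -87.90456629455174 slide [0.0001 0.0007 0.0597] dr [0.1197 0.1083 0.0953]
```

View pics/w5.png

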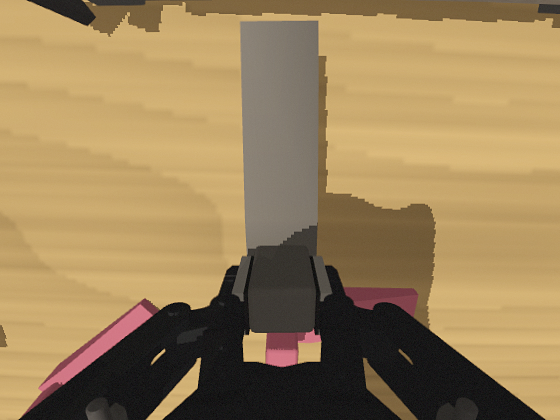

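The wedge is held straight, with its handle at (280,290) and tip edge at row 22. The pink look-alike lies behind it, with its near edge at row ~290. I check that clearance before lowering.

Run:
```python
from h import *
p=manip.capture("wrist")
for q in ([415,290],[345,288],[148,300]): print(onz(p,q,.03),onz(p,q,.01))
t=manip.capture("top")
for n in ("wedge","deck_entry","deck_free_end"):
  for r in manip.mark_of(t,n)[:4]: print(n,r["pixel"],round(r["confidence"],2),onz(t,r["pixel"],0.022))
```

```text
[ 0.3946 -0.0301  0.03  ] [ 0.3813 -0.0415  0.01  ]
[0.3948 0.0296 0.03  ] [0.3816 0.0239 0.01  ]
[0.3766 0.1965 0.03  ] [0.3617 0.2069 0.01  ]
wedge [176.0, 185.4] 0.87 [0.5946 0.3385 0.022 ]
wedge [188.3, 292.3] 0.71 [0.2555 0.2877 0.022 ]
wedge [155.5, 278.0] 0.63 [0.2988 0.3922 0.022 ]
wedge [389.8, 175.0] 0.62 [ 0.6364 -0.3528  0.022 ]
deck_entry [250.4, 180.7] 0.95 [0.6125 0.0992 0.022 ]
deck_free_end [231.9, 186.1] 0.72 [0.5942 0.1585 0.022 ]
```

Clear by about 40 mm. Lowering the wedge to the bench.

Request:
arm_command(dr=[[0,0,0],[0,0,0],[0,0,0],[0,0,0],[0,0,0]], slide=[[0,0,0.03],[0,0,0.05],[0,0,0.058],[0,0,0.058],[0,0,0.058]], hand=[-1,-1,-1,-1,-1])

```text
time_s: 15.32
eef_pos: [0.4483, 0.0862, 0.0521]
ee_rot: [[0.999, 0.035, -0.001], [0.035, -0.999, -0.002], [-0.001, 0.002, -1.0]]
wrist_force: [-0.7, 0.1, -1.5]
width: 0.0301
```

Run:
```python
from h import *
s=manip.read_state();print(s["time_s"],s["eef_pos"],s["wrist_force"],s["wrist_torque"],s["width"])
go([.448+.09,.086+.0031,.05],-88)
```

```text
15.325 [0.4483 0.0862 0.0521] [-0.6858  0.1405 -1.4765] [-0.0335  0.0511  0.0011] 0.03010935168369258
yang now -87.9755898525524 slide [0.0897 0.0003 0.0021] dr [0.1133 0.05   0.0244]
```

Request:
arm_command(dr=[[0,0,0],[0,0,0],[0,0,0],[0,0,0],[0,0,0],[0,0,0],[0,0,0],[0,0,0]], slide=[[0,0,0.0018],[0.012,0,0.0018],[0.027,0,0.0018],[0.042,0,0.0018],[0.057,0,0.0018],[0.07,0,0.0018],[0.078,0,0.0018],[0.078,0,0.0018]], hand=[-1,-1,-1,-1,-1,-1,-1,-1])

```text
time_s: 16.32
eef_pos: [0.5286, 0.0891, 0.0507]
ee_rot: [[0.999, 0.035, 0.003], [0.035, -0.999, -0.002], [0.003, 0.002, -1.0]]
wrist_force: [2.0, -0.2, 2.7]
width: 0.0294
```

Run:
```python
from h import *
p=manip.capture("wrist");cv2.imwrite("pics/w6.png",p["image"])
q=manip.capture("side");cv2.imwrite("pics/s6.png",cv2.resize(q["image"][150:270,190:390],None,fx=4,fy=4,interpolation=cv2.INTER_CUBIC))
for t,z in (("wedge",0),("deck_entry",.022),("deck_free_end",.022),("base",0)):
    for r in manip.mark_of(p,t)[:2]: print(t,np.round(r["pixel"],1),round(r["confidence"],2),onz(p,r["pixel"],z))
s=manip.read_state();print(s["time_s"],s["eef_pos"],s["wrist_force"],s["wrist_torque"],s["width"])
```

```text
wedge [282.8 239.8] 0.6 [0.5314 0.0865 0.    ]
deck_entry [273.9 136.7] 0.95 [0.6008 0.0939 0.022 ]
deck_free_end [148.6 137.2] 0.58 [0.5984 0.1605 0.022 ]
base [362.6 129.9] 0.72 [0.605  0.0412 0.    ]
base [283.8 241.9] 0.53 [0.5299 0.0857 0.    ]
16.625 [0.5271 0.089  0.0507] [2.2689 0.5692 3.553 ] [ 0.0724 -0.3882  0.0175] 0.02956442290713328
```

View pics/w6.png

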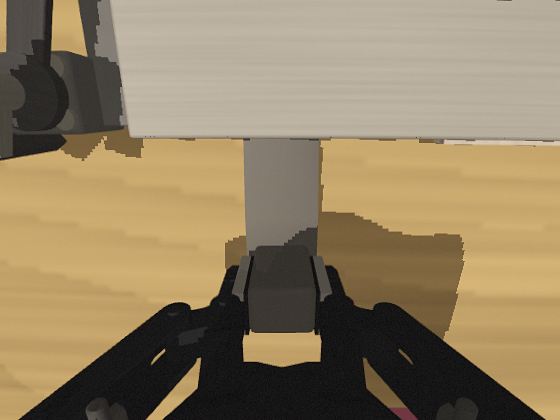

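The tip is under the deck edge (row 138), square to it, about 55 mm in. Pushing on.

Request:
arm_command(dr=[[0,0,0],[0,0,0],[0,0,0],[0,0,0],[0,0,0],[0,0,0]], slide=[[0.006,0,0],[0.012,0,0],[0.018,0,0],[0.024,0,0],[0.028,0,0],[0.028,0,0]], hand=[-1,-1,-1,-1,-1,-1])

```text
time_s: 17.38
eef_pos: [0.5486, 0.0898, 0.0505]
ee_rot: [[0.999, 0.035, -0.014], [0.035, -0.999, -0.001], [-0.014, 0.0, -1.0]]
wrist_force: [-15.2, -0.5, 18.6]
width: 0.0296
```

Run:
```python
from h import *
p=manip.capture("wrist")
q=manip.capture("side")
for t,z in (("wedge",0),("deck_entry",.0264),("deck_free_end",.028)):
    for r in manip.mark_of(p,t)[:2]: print(t,np.round(r["pixel"],1),round(r["confidence"],2),onz(p,r["pixel"],z))
w=p["image"][:200]; s=q["image"][160:270,250:390]
cv2.imwrite("pics/w7.png",np.vstack([cv2.resize(w,(760,271)),cv2.resize(s,(415,326),interpolation=cv2.INTER_CUBIC) if 0 else cv2.copyMakeBorder(cv2.resize(s,(415,326),interpolation=cv2.INTER_CUBIC),0,0,0,345,cv2.BORDER_CONSTANT)]))
s=manip.read_state();print(s["time_s"],s["eef_pos"],s["wrist_force"],s["wrist_torque"],s["width"])
```

```text
wedge [278.7 238.8] 0.85 [0.5513 0.0901 0.    ]
deck_entry [276.4 173.4] 0.68 [0.6018 0.0927 0.0264]
deck_free_end [146.3 175.8] 0.83 [0.5985 0.1616 0.028 ]
17.625 [0.5486 0.0898 0.0505] [-13.5145   0.1476  18.546 ] [ 0.0322  2.5503 -0.0683] 0.02966775266105784
```

View pics/w7.png

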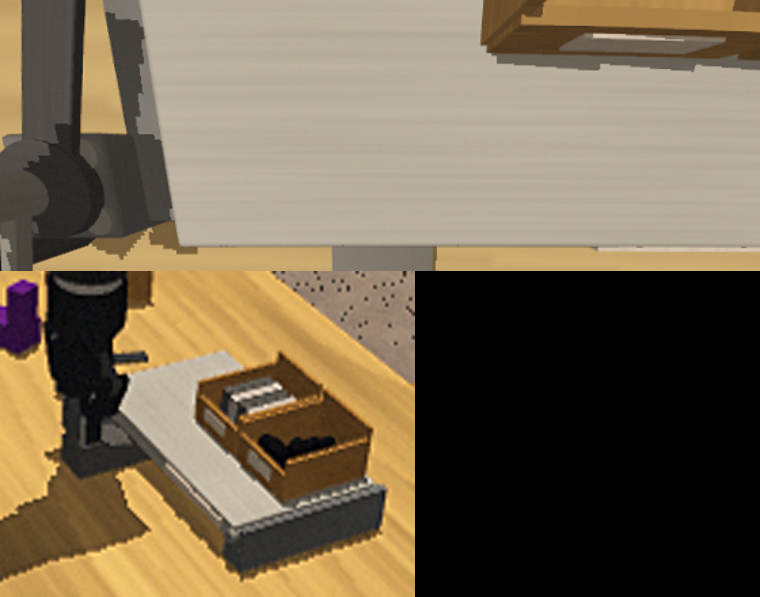

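The deck is rising, but the force readings (18 N down, 2.5 N m pitch) say the held wedge has pitched tip-down by about 0.8° and digs in. I relieve the pitch and height.

Request:
arm_command(dr=[[0,0.5,0],[0,0.9,0],[0,0.9,0],[0,0.9,0]], slide=[[0.0,0,-0.0005],[0.001,0,-0.001],[0.002,0,-0.001],[0.002,0,-0.001]], hand=[-1,-1,-1,-1])

```text
time_s: 18.12
eef_pos: [0.5471, 0.0898, 0.0506]
ee_rot: [[0.999, 0.036, -0.006], [0.036, -0.999, -0.0], [-0.006, 0.0, -1.0]]
wrist_force: [-7.3, 0.4, 4.9]
width: 0.0296
```

Run:
```python
from h import *
s=manip.read_state();print(s["time_s"],s["eef_pos"],s["ee_rot"][2],s["wrist_force"],s["wrist_torque"],s["width"])
```

```text
18.125 [0.5471 0.0898 0.0506] [-0.0056  0.0002 -1.    ] [-7.3219  0.4275  4.8972] [0.0002 1.7752 0.0483] 0.02955156423610154
```

Request:
arm_command(dr=[[0,0.6,0],[0,0.8,0],[0,1.0,0],[0,1.0,0],[0,1.0,0],[0,1.0,0]], slide=[[0.004,0,-0.0005],[0.007,0,-0.0005],[0.01,0,-0.0005],[0.011,0,-0.0005],[0.011,0,-0.0005],[0.011,0,-0.0005]], hand=[-1,-1,-1,-1,-1,-1])

```text
time_s: 18.88
eef_pos: [0.5518, 0.0898, 0.0506]
ee_rot: [[0.999, 0.036, -0.003], [0.036, -0.999, 0.001], [-0.003, -0.001, -1.0]]
wrist_force: [-13.9, 0.1, 17.1]
width: 0.0295
```

Run:
```python
from h import *
p=manip.capture("wrist");q=manip.capture("side")
cv2.imwrite("pics/w8.png",p["image"]);cv2.imwrite("pics/s8.png",cv2.resize(q["image"][165:265,250:390],None,fx=5,fy=5,interpolation=cv2.INTER_CUBIC))
for t,z in (("wedge",0),("deck_entry",.0264),("deck_free_end",.028)):
    for r in manip.mark_of(p,t)[:2]: print(t,np.round(r["pixel"],1),round(r["confidence"],2),onz(p,r["pixel"],z))
s=manip.read_state();print(s["time_s"],s["eef_pos"],s["ee_rot"][2],s["wrist_force"],s["wrist_torque"],s["width"])
# deck top edge: corner & edge length test: free-end corners width 160mm gives height
```

```text
wedge [281.2 240.7] 0.6 [0.5537 0.0885 0.    ]
deck_entry [279.2 182.7] 0.62 [0.6002 0.0912 0.0264]
deck_free_end [146.8 182. ] 0.56 [0.5985 0.1622 0.028 ]
19.125 [0.5518 0.0899 0.0506] [-0.0029 -0.0008 -1.    ] [-15.2259   0.0591  16.7213] [-0.197   3.4234 -0.1313] 0.029408940792506003
```

View pics/w8.png

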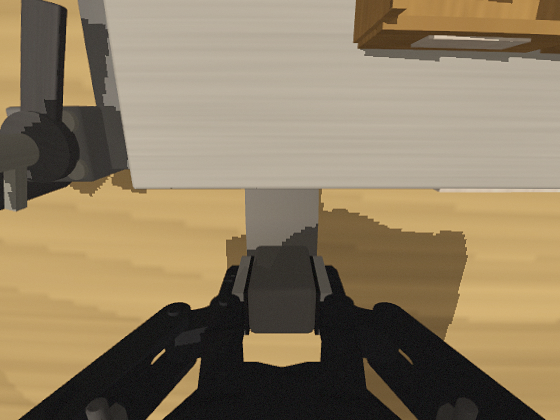

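View pics/s8.png

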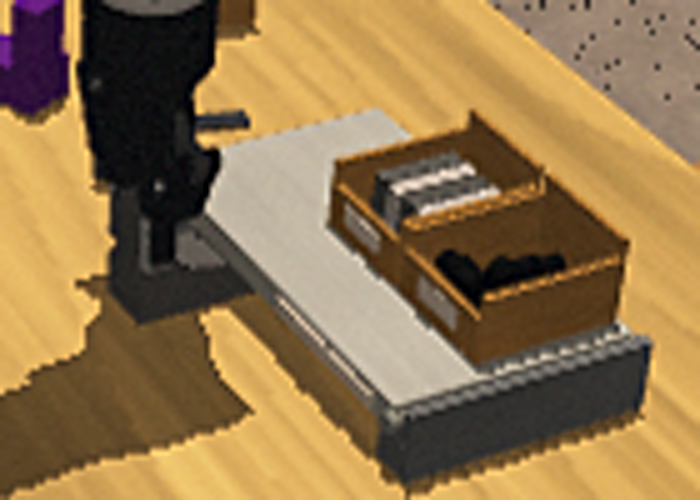

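w8 shows the deck's front edge at row 188 with the wedge beneath it and the fingers well clear. The wedge is about 79 mm in. I ease the down-pressure and check the lift by image shift against the first side picture.

Request:
arm_command(dr=[[0,0.4,0],[0,0.4,0],[0,0.4,0],[0,0.4,0]], slide=[[0.005,0,-0.001],[0.0055,0,-0.001],[0.0055,0,-0.001],[0.0055,0,-0.001]], hand=[-1,-1,-1,-1])

```text
time_s: 19.62
eef_pos: [0.5518, 0.0898, 0.0506]
ee_rot: [[0.999, 0.036, -0.008], [0.036, -0.999, 0.001], [-0.008, -0.001, -1.0]]
wrist_force: [-13.0, -0.1, 11.9]
width: 0.0297
```

Run:
```python
from h import *
a=cv2.imread("pics/side1.png",0);p=manip.capture("side");b=cv2.cvtColor(p["image"],cv2.COLOR_BGR2GRAY)
def tm(x0,x1,y0,y1):
    pts=cv2.goodFeaturesToTrack(a,30,.05,3,mask=cv2.rectangle(np.zeros_like(a),(x0,y0),(x1,y1),255,-1))
    n,st,e=cv2.calcOpticalFlowPyrLK(a,b,pts,None,winSize=(11,11)); d=(n-pts)[st[:,0]==1][:,0]
    return np.median(d,0),len(d)
print("bins",tm(316,375,188,235),"near-freeend bins",tm(316,345,188,215),"tape (control)",tm(370,420,285,335))
# predicted for hinge angle: point on bins
for th in (.011,.02,.03):
    for y in (.0,-.06):
        r=y+.11; print(th,y,proj(p,[.68,y,.097+r*th])-proj(p,[.68,y,.097]))
s=manip.read_state();print(s["time_s"],s["eef_pos"],s["ee_rot"][2],s["wrist_force"],s["wrist_torque"],s["width"])
```

```text
bins (array([ 0.2538, -0.3405], dtype=float32), 29) near-freeend bins (array([ 0.2666, -0.578 ], dtype=float32), 12) tape (control) (array([-0.0004, -0.0142], dtype=float32), 30)
0.011 0.0 [ 0.0357 -0.3618]
0.011 -0.06 [ 0.0191 -0.1674]
0.02 0.0 [ 0.0649 -0.658 ]
0.02 -0.06 [ 0.0347 -0.3044]
0.03 0.0 [ 0.0974 -0.9874]
0.03 -0.06 [ 0.0521 -0.4566]
19.675 [0.5518 0.0899 0.0506] [-0.0084 -0.0013 -1.    ] [-13.1073   0.221   11.4176] [-0.1547  2.5092 -0.0771] 0.02901884593181087
```

The image shift of the bins (−0.58 px near the free end, −0.34 px overall, control 0.01 px) matches about 0.02 rad of lift, and the pose is steady. Handing in.

Run:
```python
from h import *
p=manip.capture("side"); s=manip.read_state();print(s["eef_pos"],s["wrist_force"],s["width"],s["time_s"]); print(manip.job_done())
```

```text
[0.5518 0.0898 0.0506] [-11.8113  -0.6297  10.6103] 0.02996293982599908 19.725
the job is handed in; nothing more can be done
None
```

I opened the catch and propped the deck on the grey wedge. The job was handed in at 19.7 s, with the gripper still holding the wedge by its handle.

- **Catch:** I pressed the knob about 10 mm and turned it 72° anticlockwise to its stop. I then let it rise 10 mm before releasing it. A picture afterwards showed the bar turned and the tongue off the deck. I did not measure the knob height again after that.
- **Wedge:** I picked up the grey wedge, turned it and set it flat on the bench. I pushed it in about 79 mm past the deck's front edge.
- **Lift:** The shift of the bins in the side camera fits a lift of about 0.02 rad, roughly 5 mm at the free end. That figure comes from sub-pixel shifts, so it is only approximate.
- **Clearance and final pose:** The fingers looked clear of the deck in the pictures. I sent no move near the flat block, tape roll or carton; only the tape roll was checked in the pictures, and it had not shifted. In the last readings the arm was still.

**Disagreement:** Pushing took about 12–15 N rather than the expected 3–6 N. The wedge pitched slightly tip-down in the grip and dragged on the bench. I eased this, but about 11 N of downward force and 0.5° of tilt remained at the end.

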